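Tip up and restock a display tray

ROBOT

A 6-joint arm with a two-finger parallel gripper is mounted at the origin on the work surface. World frame = base frame: x ahead of the robot, y to its left, z up, the work surface at z = 0. Lengths are in m, angles in rad, forces in N, time in s.
With the tool pointing down it reaches from about 0.35 to 0.85 m from the base axis. Payload 8.1 kg.
Tool frame: the origin (TCP) lies midway between the tips of the shut fingers; the grasp point (between the pads) lies robot.grasp_offset behind it (robot.grasp_offset is the distance from the TCP to the grasp point, in m); z points along the fingers, y is the direction in which the jaws open and shut (so a half turn about z gives the same grasp; the last joint's range is limited). The gripper opens to 93 mm and grips with 3 to 60 N. Pads are 15 mm wide; open, the fingers measure 128 mm over their backs; the gripper's body (75 mm by 188 mm) begins 65 mm behind the grasp point.
Start: joints at [-0.085, 0.13, 1.488, -0, 1.523, -0.085], TCP at [0.6, 0, 0.194] pointing down, gripper open.
Joint ranges: [-2.96, 2.96], [-0.89, 2.26], [0.02, 2.5], [-1.34, 4.48], [0, 2.73], [-2.66, 2.66]. Speed limits (rad/s): [2.39, 2.39, 2.79, 3.14, 3.14, 3.14].

INTERFACE

Orientations are given as a rotation vector (axis times angle).
In Python, from plant import robot gives the robot as it stands.
- The arm moves only by the shell command python3 -m handwheel 'ROWS' [OPENING] [FORCE]. ROWS is text: rows parted by semicolons, each of 6 numbers parted by spaces: the shift along the world's x, y, z each as a share of 0.3 m, from -1 to 1, then the turn, a rotation vector about the world's x, y, z each as a share of 45 degrees, from -1 to 1. A call has 1 to 5 rows; each row is the pose to reach, as a shift and turn from the pose commanded when the call began; what a row does not reach only later rows make up. A row lasts 1/10 s, in which the tool goes at most 50 mm and 8.59 degrees, less where a joint would pass 70% of its speed; a pose out of reach is approached as far as the arm can. A call with a number of a shift or a turn outside -1 to 1 is refused whole. A call with a gripper value outside its range is refused whole. OPENING is the closure, from -1 (fully open) to 1 (shut), set as the call begins (- or left out, the last holds). The fingers move at their own pace and stop on an object; FORCE is the grip in N (left out, the last holds). Time passes only in rows, so rows that repeat a pose let the fingers close. It gives the time, the measured TCP pose, the force and the opening at its end, in the units of the state.
- robot.read_state(): the state, without advancing time (a new reading comes with each control period).
- robot.read_camera(name): name is "scene" or "side" or "wrist"; returns (picture, depth): 400x640x3 uint8, red, green, blue; 400x640 float32, m along the optical axis (not along the pixel's ray), 0 where there is no reading.
- robot.camera_model(name): a dict with "camera_matrix" (3x3 intrinsics, pixels), "pose" (4x4, takes a point from camera to world coordinates); the wrist camera has in their place "tool_from_camera" (4x4, takes a point from camera to tool coordinates, whose origin is the TCP and whose axes are the flange's). Camera axes: x right, y down, z forward; pixel columns grow to the right and rows downward; lengths in m; the calibration is good to about 2 mm. A picture is of the moment at which its call begins: read the wrist's pose just before it. camera_model takes no time and is no camera call.
- robot.close_job(): hands the job in, once; it reports no verdict.
Trained networks look in the newest picture that a camera, given by its name, has taken for a name from the list of things; names that differ only in an ending like _2 or _b are one class to them, and where a whole thing is asked for, a point or a joint stands for the part that bears it (a point fixed in the world has none). Each returns a list of dicts, best first, with "conf" (0 to 1); they miss things now and then, are a little off and sometimes report something else, mostly with a low value. They report only what shows in the picture. A call takes as long as a camera call. They do not tell look-alikes from the thing itself.
- robot.look_for(camera, query): "rect" ([centre column, centre row, width, height] in pixels, round what is visible of it).
- robot.silhouettes(camera, query): "pixels" (400x640 bool, what is visible of it) and "rect" ([centre column, centre row, width, height] in pixels, round what is visible of it).
- robot.tip_of(camera, query): "at" ([row, column] in pixels: a listed point, or the origin of a listed thing).
The state is a dict: "t": time; "q": joint angles; "dq": joint speeds; "joint_torque": joint torques, N m; "tool_pos": TCP position; "orientation": TCP orientation; "force": force on the tool from outside, world axes, zero at the start; "wrist_torque": the same for the moment, N m; "opening": finger opening in m.
Only numpy, scipy, OpenCV 4.12 (cv2) and the standard library are available. Lean on these libraries where they do the work, as an engineer would, in place of code of your own. Each camera call takes 0.05 s, during which the arm holds its last target.

TASK

Get the tilting display tray ready and restock it: pull up the red plunger knob and twist it into its rest notch so that it stays up, then press the green tab right down so that the tray's far end tips up to its stop. Turn the knob back so that the plunger drops fully home and locks the tray tilted, then set the dark brownie pack flat in the tray, square to it and resting against the front lip. Leave the blondie pack, the cookie jar and the spatula where they are.

Things in the scene. Friction and masses are not known exactly. Their poses are not given: they have to be found in the camera images.
- stand: Fixed stand: grey base 170 x 300 x 8 mm, white uprights (outer faces at y -106 and +168 mm), plunger on its left (+y). Origin on the counter under the pivot; z up, x to the tray's far end, y left; its front (-x) faces the robot at yaw 0. Pivot axis along y, 85 mm above the counter.
- tray_tilt (a joint): Tray tilt about the pivot, rad: 0 = level (locked so at the start), grows as the front goes down and the far end up, hard stop at about 0.355. Stiff friction hinge (about 5 to 6 N on the green tab), stays where left. With the plunger home it moves only within its play; the pin can drop home only at 0 and at 0.35 (play about 0.05).
- tray_floor (a point): Upper face of the white tray's floor at its middle, above the pivot (100 mm above the counter when level). Axes tilt with the tray: x to the far end, y left, z out of the floor. Floor 210 (x) x 170 (y) mm. Front lip: inner face at x -100, 15 mm high. Far rim at x +100, 12 mm high. Side rims at y -81 and +81, 12 mm high.
- press_tab (a point): Middle of the upper face of the green press tab, 40 (x) x 60 (y) x 6 mm, jutting from the tray's front under the lip (bare for x -20 to +20). Axes as tray_floor. It lies 125 mm in front of the pivot and 12.5 mm above it: 97 mm above the counter when level, 54 mm at the stop.
- plunger_grip (a point): In the red knob, on the plunger's upright axis (stand x 0, y +135 mm), 192 mm above the counter when home. Knob: upright flat bar 36 long (x) x 12 thick (y; pinch across this) x 34 mm high, from 20 below to 14 above this point. Its x lies along the stand's x at twist 0. Steel crown 36 mm across below it, top at 166 mm.
- plunger_pull (a joint): Plunger lift, m: 0 = home (tray locked), 0.010 = parked in the rest notch (pin clear), upper stop 0.020. A spring pulls it down with 5 N at home, 10 N at the stop. To pass over the ridge between slot and notch, lift it at least 0.0135.
- plunger_twist (a joint): Knob twist, rad, anticlockwise from above: 0 = over the deep slot (plunger can go home), 1.05 = over the rest notch (parks if let down at 0.85 to 1.25); range -0.15 to 1.3. Turns only while lifted; to go home let it down within 0.08 of 0.
- brownie_pack: The pack to set in the tray: kraft carton 90 (x) x 54 (y) x 45 (z) mm, top almost all dark chocolate brown with a plain white label, about 0.16 kg. Origin at the centre of its underside, z up.
- blondie_pack: Bystander: same carton, pale golden top with a plain pink label. Origin at the centre of its underside.
- cookie_jar: Bystander: upright biscuit-coloured jar with a wooden cap, 80 mm across, 130 mm high. Origin at the centre of its underside.
- spatula: Bystander: spatula lying on the counter, its handle to its own -x.
Mind the look-alikes: they are no part of the job. Leave any blue look-alike of the brownie_pack alone.

How it is judged:
On the way, in this order (a step that is already met when the one before it is completed fails the run):
1. the plunger is pulled up and parked in its rest notch while the tray is still level (value of joint plunger_pull between 0.008 and 0.0125 m and value of joint plunger_twist above 0.7 rad and value of joint tray_tilt below 0.12 rad), for 0.3 s.
2. the tray's front is pressed down and its far end tipped up to the stop, the plunger staying parked (value of joint plunger_pull between 0.008 and 0.0125 m and value of joint plunger_twist above 0.7 rad and value of joint tray_tilt above 0.28 rad), for 0.3 s.
3. the plunger is back home and locks the tilted tray (value of joint plunger_pull below 0.002 m and value of joint tray_tilt above 0.28 rad), for 0.2 s.
At the end, for the whole second after the job is handed in: Tray tilted over 0.28 rad, plunger home within 2 mm; brownie pack at rest in it, right way up, flat on the floor (0.1 rad, 6 mm), square within 0.2 rad either way round, within about 10 mm of the front lip and its centre within 60 mm of the tray's middle line. No bystander moved over 30 mm (all of step 3 and z of brownie_pack in the frame of tray_floor between -0.004 and 0.006 m and y of brownie_pack in the frame of tray_floor between -0.06 and 0.06 m and angle between the z axis of brownie_pack and the z axis of tray_floor, either way round below 0.1 rad and angle between brownie_pack's own z axis and vertical below 0.6 rad and ((angle between the y axis of brownie_pack and the y axis of tray_floor, either way round below 0.2 rad and x of brownie_pack in the frame of tray_floor between -0.062 and -0.043 m) or (angle between the x axis of brownie_pack and the y axis of tray_floor, either way round below 0.2 rad and x of brownie_pack in the frame of tray_floor between -0.08 and -0.061 m)) and linear speed of brownie_pack below 0.02 m/s); the robot touches nothing.
It fails at once if the blondie pack is shifted by more than 30 mm (distance of blondie_pack from where it was at the start of the episode above 0.03 m).
It fails at once if the cookie jar is shifted by more than 30 mm (distance of cookie_jar from where it was at the start of the episode above 0.03 m).
It fails at once if the spatula is shifted by more than 30 mm (distance of spatula from where it was at the start of the episode above 0.03 m).
It fails at once if the brownie pack is put in the tray before it is locked tilted (z of brownie_pack in the frame of tray_floor between -0.004 and 0.006 m and y of brownie_pack in the frame of tray_floor between -0.06 and 0.06 m and x of brownie_pack in the frame of tray_floor between -0.1 and 0.1 m and not (value of joint plunger_pull below 0.002 m)).
It also fails if it takes over 72 s, if anything falls off the work surface, if the arm or the gripper's body presses on something with over 40 N, if the wrist force passes 120 N, or if a joint passes its speed limit or range.

## Working session

There is one attempt and no reset: what is moved stays moved. The work goes in short steps, Python scripts to look and compute and a shell command to move; the robot and the scene stay as the last step left them, time stands still between calls to the robot, and variables do not carry over. Pictures are saved under pics/ and viewed, and the job is handed in when it is done.

```bash
ls; mkdir -p pics; python3 - <<'E'
from plant import robot
import cv2
s=robot.read_state();print(s['t'],s['tool_pos'],s['orientation'],s['opening'],robot.grasp_offset)
for c in ['scene','side']:
    p,d=robot.read_camera(c);cv2.imwrite(f'pics/{c}0.png',p[:,:,::-1])
    m=robot.camera_model(c);print(c,m['camera_matrix'],m['pose'])
print(robot.camera_model('wrist'))
E
```

```text
pics
0.0 [5.99388537e-01 5.77693455e-05 1.93195681e-01] [-2.22046726e+00 -2.22043039e+00  1.89156956e-03] 0.09311018994448153 0.0188
scene [[396.89291517   0.         322.60390934]
 [  0.         396.89291517 201.66225017]
 [  0.           0.           1.        ]] [[ 7.31156769e-01  5.56145667e-01 -3.95109828e-01  1.02417357e+00]
 [ 6.82209430e-01 -5.95819776e-01  4.23779528e-01 -5.14507770e-01]
 [ 2.68899106e-04 -5.79396921e-01 -8.15045480e-01  1.14704038e+00]
 [ 0.00000000e+00  0.00000000e+00  0.00000000e+00  1.00000000e+00]]
side [[504.74224585   0.         316.3771705 ]
 [  0.         504.74224585 203.26648813]
 [  0.           0.           1.        ]] [[ 0.9634389  -0.14486129  0.22539009  0.23470698]
 [-0.26787272 -0.5379061   0.79931298 -0.97376947]
 [ 0.00544919 -0.83046507 -0.55704405  0.79369457]
 [ 0.          0.          0.          1.        ]]
{'camera_matrix': array([[285.16558301,   0.        , 320.41097032],
       [  0.        , 285.16558301, 198.57258717],
       [  0.        ,   0.        ,   1.        ]]), 'tool_from_camera': array([[-1.55511151e-04, -9.71057622e-01, -2.38845288e-01,
         6.60657317e-02],
       [ 9.99999799e-01, -2.97793099e-04,  5.59622256e-04,
        -1.40821641e-03],
       [-6.14551935e-04, -2.38845153e-01,  9.71057473e-01,
        -1.90060574e-01],
       [ 0.00000000e+00,  0.00000000e+00,  0.00000000e+00,
         1.00000000e+00]])}
```

View pics/scene0.png

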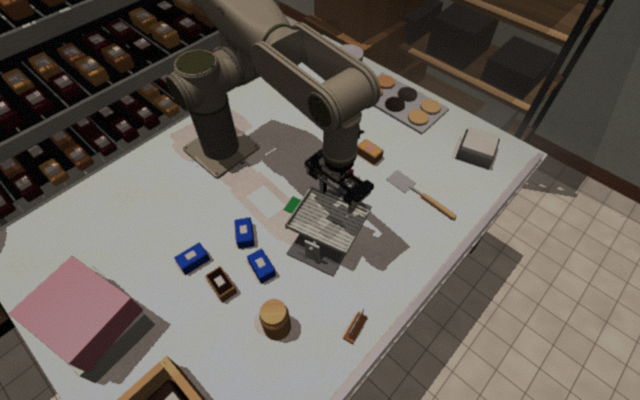

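View pics/side0.png

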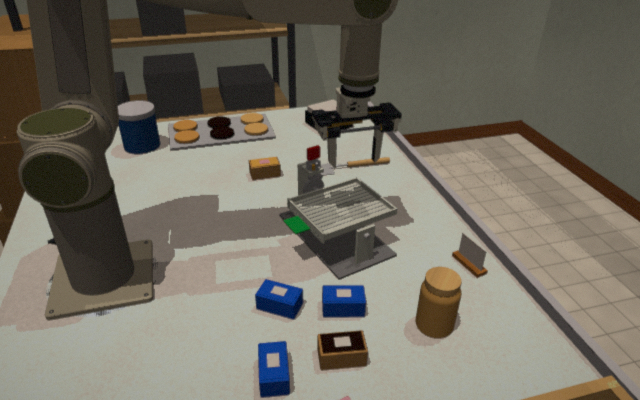

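The pictures show the stand with its tray at scene (330,220) and side (340,210), and the red knob at side (313,152). The brownie pack is at scene (221,284) and side (342,348). It could be taken for three blue packs at scene (192,258), (244,232), (261,265), or the blondie at scene (369,151). By its description, the dark-topped kraft carton is the one.

```bash
cat > h.py <<'E'
from plant import robot
import numpy as np, cv2
from scipy.spatial.transform import Rotation as R
def cam(name):
    m=robot.camera_model(name)
    s=robot.read_state()
    p,d=robot.read_camera(name)
    if 'pose' in m: T=np.array(m['pose'])
    else:
        W=np.eye(4);W[:3,:3]=R.from_rotvec(s['orientation']).as_matrix();W[:3,3]=s['tool_pos']
        T=W@np.array(m['tool_from_camera'])
    return p,d,np.array(m['camera_matrix']),T
def pts(d,K,T,rows,cols):
    z=d[rows,cols];ok=z>0;rows,cols,z=rows[ok],cols[ok],z[ok]
    c=np.stack([(cols-K[0,2])/K[0,0]*z,(rows-K[1,2])/K[1,1]*z,z],1)
    return c@T[:3,:3].T+T[:3,3]
def cloud(d,K,T,mask): return pts(d,K,T,*np.nonzero(mask))
def onplane(K,T,row,col,z):
    r=T[:3,:3]@np.array([(col-K[0,2])/K[0,0],(row-K[1,2])/K[1,1],1.])
    return T[:3,3]+r*(z-T[2,3])/r[2]
def proj(K,T,P):
    c=(np.linalg.inv(T)@np.append(P,1))[:3];u=K@c;return u[:2]/u[2]
E
python3 - <<'E'
from h import *
np.set_printoptions(precision=4,suppress=True)
hts={'plunger_grip':.192,'press_tab':.097,'tray_floor':.1,'brownie_pack':0,'stand':0,'blondie_pack':0,'cookie_jar':0,'spatula':0}
for c in ['side','scene']:
    p,d,K,T=cam(c)
    for q,z in hts.items():
        for r in robot.tip_of(c,q)[:4]:
            a=r['at'];print(c,q,round(r['conf'],2),np.round(a),onplane(K,T,a[0],a[1],z))
    for q in ['brownie_pack','press_tab','stand']:
        for r in robot.silhouettes(c,q)[:3]:
            P=cloud(d,K,T,r['pixels']);
            print(c,q,round(r['conf'],2),np.round(r['rect']),P.mean(0),P.min(0),P.max(0))
    cv2.imwrite(f'pics/crop_{c}.png',cv2.resize((p[250:390,230:400] if c=='side' else p[220:320,150:300])[:,:,::-1],None,fx=4,fy=4))
print(robot.read_state()['t'])
E
```

```text
side plunger_grip 0.45 [152. 314.] [0.5346 0.1131 0.192 ]
side press_tab 0.83 [224. 295.] [ 0.4462 -0.0434  0.097 ]
side tray_floor 0.9 [206. 342.] [ 0.5723 -0.0084  0.1   ]
side brownie_pack 0.82 [308. 344.] [ 0.5044 -0.2416  0.    ]
side brownie_pack 0.76 [357. 340.] [ 0.4572 -0.3643  0.    ]
side brownie_pack 0.65 [308. 278.] [ 0.3686 -0.2037  0.    ]
side brownie_pack 0.61 [373. 272.] [ 0.3215 -0.365   0.    ]
side stand 0.92 [243. 337.] [ 0.5572 -0.0211  0.    ]
side blondie_pack 0.86 [171. 264.] [0.4481 0.3811 0.    ]
side cookie_jar 0.84 [323. 435.] [ 0.6742 -0.3314  0.    ]
side spatula 0.91 [169. 346.] [0.6972 0.3253 0.    ]
side brownie_pack 0.93 [275. 370.  38.  54.] [ 0.3217 -0.3848  0.036 ] [ 0.291  -0.4215 -0.0047] [ 0.3621 -0.2866  0.0481]
side brownie_pack 0.92 [278. 301.  47.  40.] [ 0.37   -0.211   0.0333] [ 0.3228 -0.2469 -0.0017] [ 0.4207 -0.1542  0.0487]
side brownie_pack 0.88 [342. 349.  53.  42.] [ 0.4553 -0.3744  0.0327] [ 0.408  -0.3984 -0.0056] [ 0.5245 -0.2977  0.0475]
side press_tab 0.64 [341. 208. 113.  70.] [ 0.5577 -0.0057  0.0986] [ 0.424  -0.1212 -0.0
[... 758 characters left out ...]
 [155. 371.] [0.4523 0.3723 0.    ]
scene cookie_jar 0.92 [327. 277.] [ 0.6745 -0.3346  0.    ]
scene cookie_jar 0.25 [152. 370.] [0.442  0.3826 0.    ]
scene spatula 0.86 [195. 422.] [0.7091 0.3464 0.    ]
scene brownie_pack 0.96 [244. 233.  22.  28.] [ 0.3843 -0.2023  0.0394] [ 0.3271 -0.2441 -0.0003] [ 0.427  -0.1427  0.0522]
scene brownie_pack 0.67 [261. 265.  27.  33.] [ 0.5128 -0.2437  0.0404] [ 0.4419 -0.2757 -0.002 ] [ 0.5547 -0.1929  0.0531]
scene brownie_pack 0.64 [191. 257.  37.  30.] [ 0.3353 -0.3725  0.0378] [ 0.2715 -0.4178 -0.0047] [ 0.3617 -0.324   0.0516]
scene press_tab 0.71 [325. 220.  80.  65.] [ 0.5672 -0.0137  0.0998] [ 0.371  -0.1191 -0.0037] [0.6948 0.1383 0.309 ]
1.3
```

View pics/crop_side.png

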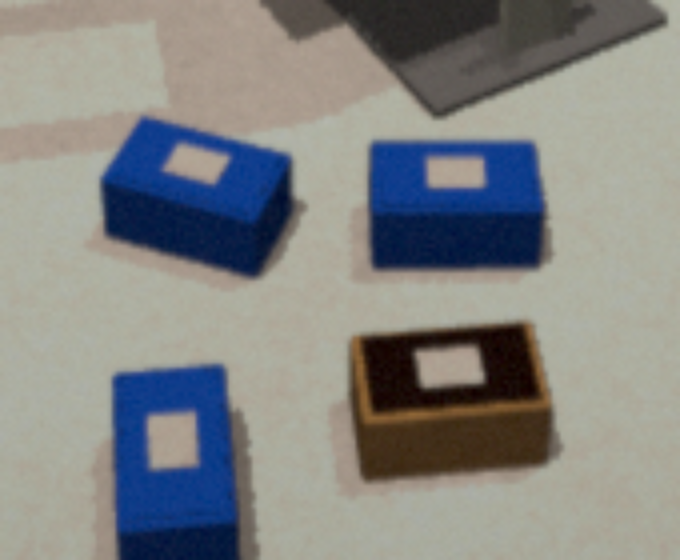

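The close crop confirms the dark-topped kraft carton, at about (0.456, -0.364). Next I'll fit the stand pose and the carton yaw.

```bash
python3 - <<'E'
from h import *
np.set_printoptions(precision=4,suppress=True)
for c in ['side','scene']:
    p,d,K,T=cam(c); hsv=cv2.cvtColor(p,cv2.COLOR_RGB2HSV)
    h,s,v=[hsv[:,:,i].astype(int) for i in range(3)]
    g=(h>45)&(h<80)&(s>130)&(v>60)
    r=((h<6)|(h>174))&(s>170)&(v>60)
    r[:, :200]=0
    for n,m in (('green',g),('red',r)):
        P=cloud(d,K,T,m); rr,cc=np.nonzero(m)
        if len(P)==0: print(n,'none');continue
        print(c,n,len(P),rr.mean(),cc.mean(),np.median(P,0),P.min(0),P.max(0))
    if 1:
        full=cloud(d,K,T,np.ones(d.shape,bool))
        k=(full[:,2]>.09)&(full[:,2]<.12)&(np.abs(full[:,0]-.57)<.16)&(np.abs(full[:,1]+.01)<.15)
        P=full[k].astype(np.float32)
        # main floor
        rect=cv2.minAreaRect(P[:,:2]);print('tray rect',rect, len(P))
        k=(full[:,2]>.035)&(full[:,2]<.055)&(np.abs(full[:,0]-.456)<.07)&(np.abs(full[:,1]+.364)<.06)
        P=full[k].astype(np.float32);print('pack',cv2.minAreaRect(P[:,:2]),len(P),P.mean(0))
        k=(full[:,2]>.003)&(full[:,2]<.02)&(np.abs(full[:,0]-.57)<.2)&(np.abs(full[:,1]+.01)<.2)
        print('base',cv2.minAreaRect(full[k][:,:2].astype(np.float32)))
        # tray yaw by PCA-free: histogram
    cv2.imwrite(f'pics/tray_{c}.png',cv2.resize((p[130:280,260:420])[:,:,::-1],None,fx=4,fy=4))
E
```

```text
side green 262 224.18631178707224 296.18631178707227 [ 0.4485 -0.0442  0.0952] [ 0.4237 -0.0767  0.0033] [0.4816 0.1145 0.0986]
side red 95 152.1263157894737 312.86315789473684 [0.5317 0.115  0.1921] [0.5179 0.1089 0.1727] [0.5471 0.1246 0.2054]Traceback (most recent call last):
  File "<stdin>", line 18, in <module>
cv2.error: OpenCV(4.12.0) /io/opencv/modules/imgproc/src/convhull.cpp:143: error: (-215:Assertion failed) total >= 0 && (depth == CV_32F || depth == CV_32S) in function 'convexHull'
```

```bash
python3 - <<'E'
from h import *
np.set_printoptions(precision=4,suppress=True)
A=lambda P:np.ascontiguousarray(P[:,:2],dtype=np.float32)
for c in ['side','scene']:
    p,d,K,T=cam(c); hsv=cv2.cvtColor(p,cv2.COLOR_RGB2HSV)
    h,s,v=[hsv[:,:,i].astype(int) for i in range(3)]
    g=(h>45)&(h<80)&(s>130)&(v>60)
    P=cloud(d,K,T,g);P=P[P[:,2]>.085]; print(c,'green',len(P),np.median(P,0),cv2.minAreaRect(A(P)))
    full=cloud(d,K,T,np.ones(d.shape,bool))
    def box(z0,z1,x,y,r): return full[(full[:,2]>z0)&(full[:,2]<z1)&(abs(full[:,0]-x)<r)&(abs(full[:,1]-y)<r)]
    P=box(.09,.12,.57,-.01,.14);print('tray',cv2.minAreaRect(A(P)),len(P))
    P=box(.035,.06,.456,-.364,.07);print('pack',cv2.minAreaRect(A(P)),P.mean(0),len(P))
    P=box(.003,.02,.57,-.01,.2);print('base',cv2.minAreaRect(A(P)),len(P))
    cv2.imwrite(f'pics/tray_{c}.png',cv2.resize((p[130:280,260:420])[:,:,::-1],None,fx=4,fy=4))
E
```

```text
side green 258 [ 0.4481 -0.0446  0.0952] ((0.44819512963294983, -0.043234243988990784), (0.039517153054475784, 0.06211448088288307), 13.98129653930664)
tray ((0.5503228306770325, -0.0004339069128036499), (0.25400909781455994, 0.25563845038414), 11.347779273986816) 4593
pack ((0.4586142897605896, -0.3646460473537445), (0.05736682191491127, 0.09012887626886368), 80.95294952392578) [ 0.4573 -0.3683  0.0431] 1162
base ((0.5412106513977051, -0.0152854323387146), (0.27046820521354675, 0.37467432022094727), 2.7066333293914795) 2121
scene green 107 [ 0.4499 -0.0441  0.0967] ((0.45014312863349915, -0.044254057109355927), (0.025183480232954025, 0.05553964152932167), 17.382606506347656)
tray ((0.550129234790802, -0.004951506853103638), (0.25131914019584656, 0.25168943405151367), 15.831684112548828) 3474
pack ((0.46189308166503906, -0.3634398877620697), (0.053671520203351974, 0.09229281544685364), 81.2462158203125) [ 0.465  -0.3646  0.045 ] 526
base ((0.5695643424987793, -0.010820463299751282), (0.39981818199157715, 0.397727906703949), 0.27111056447029114) 1455
```

View pics/tray_side.png

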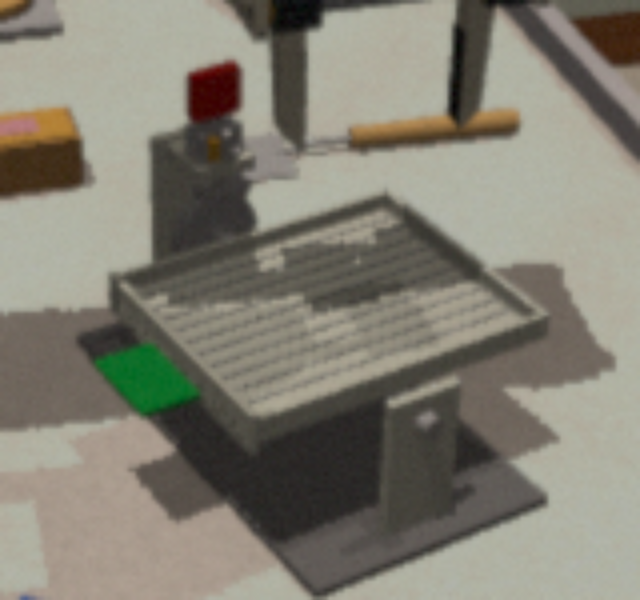

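View pics/tray_scene.png

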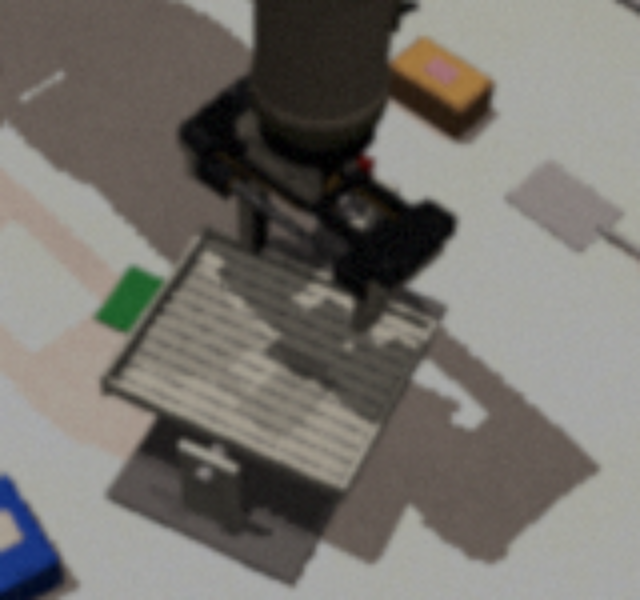

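The stand fits well: the knob-to-tab distance is 0.184 measured and 0.184 from the given sizes. That gives origin (0.568, -0.0085), yaw 0.288 and knob at (0.530, 0.121). I'll move above the knob and check it with the wrist camera.

```bash
python3 -m handwheel '0 0 .25 0 0 0; -.23 .4 .25 0 0 -1; -.23 .4 .25 0 0 -1; -.23 .4 .25 0 0 -1; -.23 .4 .25 0 0 -1' -1 40; python3 -m handwheel '0 0 0 0 0 -.4; 0 0 0 0 0 -.823; 0 0 0 0 0 -.823; 0 0 0 0 0 -.823;0 0 0 0 0 -.823'; python3 - <<'E'
from h import *
np.set_printoptions(precision=4,suppress=True)
p,d,K,T=cam('wrist');cv2.imwrite('pics/w1.png',p[:,:,::-1])
s=robot.read_state();print(s['t'],s['tool_pos'],R.from_rotvec(s['orientation']).as_matrix())
hsv=cv2.cvtColor(p,cv2.COLOR_RGB2HSV)
h,ss,v=[hsv[:,:,i].astype(int) for i in range(3)]
r=((h<6)|(h>174))&(ss>170)&(v>50); n,l,st,ce=cv2.connectedComponentsWithStats(r.astype(np.uint8))
b=1+np.argmax(st[1:,4]);P=cloud(d,K,T,l==b);zt=np.percentile(P[:,2],90);print(ce[b],zt)
Q=P[P[:,2]>zt-.006];print(len(P),len(Q),cv2.minAreaRect(np.ascontiguousarray(Q[:,:2],np.float32)))
for q,z in (('plunger_grip',.192),('press_tab',.097),('tray_floor',.1)):
    for x in robot.tip_of('wrist',q)[:2]: print(q,x['conf'],x['at'],onplane(K,T,x['at'][0],x['at'][1],z))
E
```

```text
t: 1.95
tool_pos: [0.5296, 0.1242, 0.2714]
orientation: [-2.776, -1.47, -0.005]
force: [0.3, -0.0, 0.2]
opening: 0.093
t: 2.45
tool_pos: [0.531, 0.1201, 0.2693]
orientation: [3.101, 0.506, 0.0]
force: [0.3, 0.1, -0.4]
opening: 0.0932
2.5 [0.531  0.12   0.2693] [[ 0.9481  0.3181  0.0001]
 [ 0.3181 -0.9481 -0.    ]
 [ 0.0001  0.     -1.    ]]Traceback (most recent call last):
  File "<stdin>", line 8, in <module>
    return _wrapfunc(a, 'argmax', axis=axis, out=out, **kwds)
    return bound(*args, **kwds)
ValueError: attempt to get argmax of an empty sequence
```

View pics/w1.png

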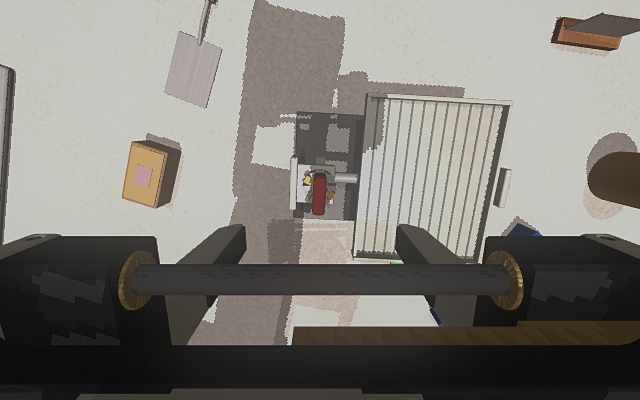

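The wrist view shows the knob's red top at (320,193), the tray at right (435,180) and the blondie at (152,172). I'll measure the knob with a looser red mask.

```bash
cat > red.py <<'E'
from h import *
np.set_printoptions(precision=4,suppress=True)
p,d,K,T=cam('wrist')
a=p.astype(int);r=(a[:,:,0]>70)&(a[:,:,0]>2.2*a[:,:,1])&(a[:,:,0]>2.2*a[:,:,2]); r[235:]=0
n,l,st,ce=cv2.connectedComponentsWithStats(r.astype(np.uint8))
b=1+np.argmax(st[1:,4]);P=cloud(d,K,T,l==b);zt=np.percentile(P[:,2],85);print(ce[b],st[b],'ztop',zt)
Q=P[P[:,2]>zt-.006];rc=cv2.minAreaRect(np.ascontiguousarray(Q[:,:2],np.float32));print(len(P),len(Q),rc)
s=robot.read_state();x=R.from_rotvec(s['orientation']).as_matrix()[:,0];print(s['t'],s['tool_pos'],'toolx angle',np.degrees(np.arctan2(x[1],x[0])))
full=cloud(d,K,T,np.ones(d.shape,bool))
k=(full[:,2]>.103)&(full[:,2]<.125)&(abs(full[:,0]-.57)<.16)&(abs(full[:,1])<.16)
print('rims',cv2.minAreaRect(np.ascontiguousarray(full[k][:,:2],np.float32)),k.sum())
E
python3 red.py
python3 - <<'E'
from h import *
p,d,K,T=cam('wrist')
for q,z in (('plunger_grip',.192),('press_tab',.097),('tray_floor',.1)):
    for x in robot.tip_of('wrist',q)[:2]: print(q,x['conf'],x['at'],onplane(K,T,x['at'][0],x['at'][1],z))
cv2.imwrite('pics/w1c.png',cv2.resize(p[90:240,260:420][:,:,::-1],None,fx=4,fy=4))
E
```

```text
[313.2857 190.5714] [313 189   2   5   7] ztop 0.2045375367627744
7 7 ((0.5372220873832703, 0.12957949936389923), (0.003654197556897998, 0.0009854162344709039), 18.02688217163086)
2.55 [0.531  0.12   0.2693] toolx angle 18.829645549525196
rims ((0.5622539520263672, 0.021223679184913635), (0.2105938196182251, 0.26925453543663025), 15.986747741699219) 3342
plunger_grip 0.62 [190.0, 317.1] [0.53672444 0.12612133 0.192     ]
press_tab 0.94 [273.0, 407.8] [ 0.44577201 -0.03738012  0.097     ]
tray_floor 0.83 [182.5, 426.4] [ 0.57225531 -0.00855553  0.1       ]
```

View pics/w1c.png

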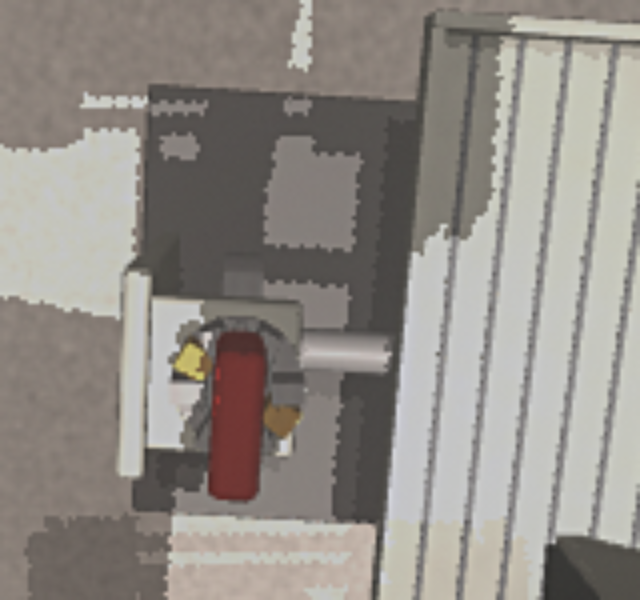

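```bash
sed -i 's/>70/>50/; s/2\.2/1.7/g; s/r\[235:\]=0/r[235:]=0; r[:,:295]=0; r[:,345:]=0/' red.py; python3 red.py
```

```text
[318.6091 195.8773] [312 177  14  38 440] ztop 0.20605147255601708
439 438 ((0.5341586470603943, 0.12365376204252243), (0.034225042909383774, 0.01112364511936903), 15.642809867858887)
2.8 [0.531  0.12   0.2692] toolx angle 18.924897288550227
rims ((0.5618624687194824, 0.021426603198051453), (0.21008892357349396, 0.26959383487701416), 15.310572624206543) 3308
```

```bash
python3 -m handwheel '.01 .012 0 0 0 -.069; .01 .012 -.15 0 0 -.069; .01 .012 -.25 0 0 -.069; .01 .012 -.317 0 0 -.069; .01 .012 -.317 0 0 -.069' -1 40; python3 -m handwheel '0 0 0 0 0 0; 0 0 0 0 0 0;0 0 0 0 0 0;0 0 0 0 0 0;0 0 0 0 0 0' 1 45;  python3 -m handwheel '0 0 0 0 0 0; 0 0 0 0 0 0;0 0 0 0 0 0;0 0 0 0 0 0'
```

```text
t: 3.3
tool_pos: [0.5315, 0.1233, 0.1703]
orientation: [-3.112, -0.432, 0.01]
force: [-0.1, -0.3, 0.0]
opening: 0.093
t: 3.8
tool_pos: [0.5344, 0.1237, 0.1749]
orientation: [-3.112, -0.431, -0.002]
force: [0.5, -0.1, -0.1]
opening: 0.0576
t: 4.2
tool_pos: [0.534, 0.1236, 0.1741]
orientation: [-3.112, -0.431, 0.0]
force: [0.5, 0.0, -0.1]
opening: 0.0256
```

```bash
 python3 -m handwheel '0 0 0 0 0 0; 0 0 0 0 0 0;0 0 0 0 0 0;0 0 0 0 0 0' 1 45;  python3 -m handwheel '0 0 .02 0 0 0; 0 0 .04 0 0 0;0 0 .055 0 0 0;0 0 .055 0 0 0;0 0 .055 0 0 0'
```

```text
t: 4.6
tool_pos: [0.5341, 0.1232, 0.1741]
orientation: [3.111, 0.43, 0.0]
force: [0.3, -2.2, 0.7]
opening: 0.0113
t: 5.1
tool_pos: [0.5338, 0.1233, 0.1895]
orientation: [3.112, 0.43, -0.002]
force: [4.3, -2.8, -9.5]
opening: 0.0112
```

```bash
 python3 -m handwheel '0 0 0 0 0 .17; 0 0 0 0 0 .34;0 0 0 0 0 .51;0 0 0 0 0 .68;0 0 0 0 0 .85';  python3 -m handwheel '0 0 0 0 0 .16; 0 0 0 0 0 .33;0 0 0 0 0 .483;0 0 0 0 0 .483;0 0 0 0 0 .483'; python3 -m handwheel '0 0 -.01 0 0 0;0 0 -.018 0 0 0;0 0 -.018 0 0 0;0 0 -.018 0 0 0'
```

```text
t: 5.6
tool_pos: [0.534, 0.1228, 0.1895]
orientation: [2.795, 1.433, -0.002]
force: [6.8, -5.6, -9.6]
opening: 0.011
t: 6.1
tool_pos: [0.5343, 0.1227, 0.1896]
orientation: [2.479, 1.928, -0.001]
force: [6.9, -4.9, -9.3]
opening: 0.0116
t: 6.5
tool_pos: [0.5343, 0.1227, 0.1844]
orientation: [2.48, 1.927, -0.001]
force: [5.6, -6.2, -7.8]
opening: 0.0115
```

```bash
python3 -m handwheel '0 0 -.004 0 0 0;0 0 -.004 0 0 0;0 0 -.004 0 0 0'; python3 -m handwheel '0 0 0 0 0 0;0 0 0 0 0 0;0 0 0 0 0 0;0 0 0 0 0 0;0 0 0 0 0 0' 0;python3 -m handwheel '0 0 .1 0 0 0;0 0 .3 0 0 0;0 0 .3 0 0 0;0 0 .3 0 0 0' 0; python3 - <<'E'
from h import *
np.set_printoptions(precision=4,suppress=True)
p,d,K,T=cam('wrist');cv2.imwrite('pics/w2.png',p[:,:,::-1])
a=p.astype(int);r=(a[:,:,0]>50)&(a[:,:,0]>1.7*a[:,:,1])&(a[:,:,0]>1.7*a[:,:,2]); r[:150]=0;r[235:]=0; r[:,:270]=0; r[:,370:]=0
n,l,st,ce=cv2.connectedComponentsWithStats(r.astype(np.uint8));b=1+np.argmax(st[1:,4])
P=cloud(d,K,T,l==b);zt=np.percentile(P[:,2],85);Q=P[P[:,2]>zt-.006]
print(ce[b],zt,cv2.minAreaRect(np.ascontiguousarray(Q[:,:2],np.float32)))
p,d,K,T=cam('side');cv2.imwrite('pics/s2.png',cv2.resize(p[110:290,240:420][:,:,::-1],None,fx=3,fy=3))
E
```

```text
t: 6.8
tool_pos: [0.5345, 0.1227, 0.184]
orientation: [2.479, 1.927, -0.0]
force: [3.7, -4.9, -4.2]
opening: 0.011
t: 7.3
tool_pos: [0.534, 0.1239, 0.1842]
orientation: [-2.48, -1.929, -0.0]
force: [-0.4, 0.0, 0.3]
opening: 0.0452
t: 7.7
tool_pos: [0.5356, 0.124, 0.2773]
orientation: [2.478, 1.927, 0.008]
force: [0.5, 0.5, -0.9]
opening: 0.0466
[319.5313 202.2923] 0.215782408322638 ((0.5337831377983093, 0.12433289736509323), (0.03433794528245926, 0.010246534831821918), 75.87450408935547)
```

View pics/w2.png

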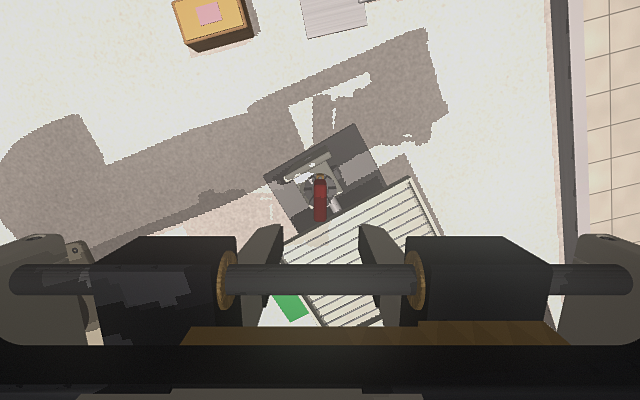

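View pics/s2.png

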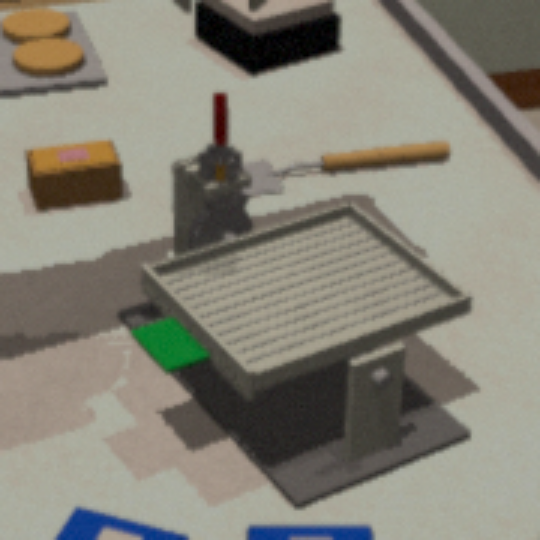

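The plunger is parked: knob top at 0.2158 (up 9.8 mm), turned 60°, tray still level. Now I'll press the tab with shut fingers.

```bash
python3 -m handwheel '-.15 -.27 0 0 0 -.19;-.297 -.55 0 0 0 -.38;-.297 -.55 0 0 0 -.57;-.297 -.55 0 0 0 -.76;-.297 -.55 0 0 0 -.9' 1; python3 -m handwheel '0 0 0 0 0 -.19;0 0 0 0 0 -.38;0 0 -.15 0 0 -.5;0 0 -.3 0 0 -.5;0 0 -.45 0 0 -.5' 1;python3 - <<'E'
from h import *
s=robot.read_state();x=R.from_rotvec(s['orientation']).as_matrix()[:,0];print(s['t'],s['tool_pos'],'toolx angle',np.degrees(np.arctan2(x[1],x[0])),s['opening'])
p,d,K,T=cam('side');cv2.imwrite('pics/s3.png',cv2.resize(p[110:290,240:420][:,:,::-1],None,fx=3,fy=3))
E
```

```text
t: 8.3
tool_pos: [0.4423, -0.0446, 0.2718]
orientation: [-2.999, -0.936, 0.006]
force: [-0.0, 0.3, -0.3]
opening: 0.0106
t: 8.8
tool_pos: [0.4434, -0.0411, 0.1354]
orientation: [-3.121, -0.348, 0.004]
force: [0.8, 0.3, 0.4]
opening: 0.0003
8.8 [ 0.44343189 -0.04108758  0.13544856] toolx angle 12.725592510377005 0.0003390018483328197
```

View pics/s3.png

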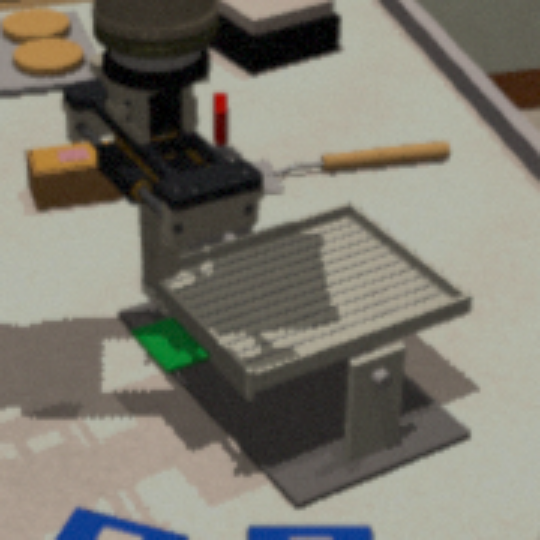

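```bash
python3 -m handwheel '.005 0 -.06 0 0 .05;.01 0 -.11 0 0 .05;.015 .003 -.14 0 0 .05;.02 .005 -.16 0 0 .05;.025 .006 -.18 0 0 .05'; python3 -m handwheel '.005 .002 -.02 0 0 0;.01 .003 -.04 0 0 0;.015 .004 -.06 0 0 0;.02 .006 -.08 0 0 0;.02 .006 -.08 0 0 0'
```

```text
t: 9.35
tool_pos: [0.4526, -0.0395, 0.085]
orientation: [-3.115, -0.41, -0.0]
force: [-0.4, -0.5, 0.0]
opening: 0.0001
t: 9.85
tool_pos: [0.458, -0.0381, 0.0604]
orientation: [3.114, 0.41, -0.002]
force: [-1.8, -2.3, -0.2]
opening: 0.0004
```

```bash
cat > look.py <<'E'
import sys
from h import *
n=sys.argv[1]
p,d,K,T=cam('side');cv2.imwrite(f'pics/{n}.png',cv2.resize(p[110:290,240:420][:,:,::-1],None,fx=3,fy=3))
E
python3 look.py s4
```

```text
(no output)
```

View pics/s4.png

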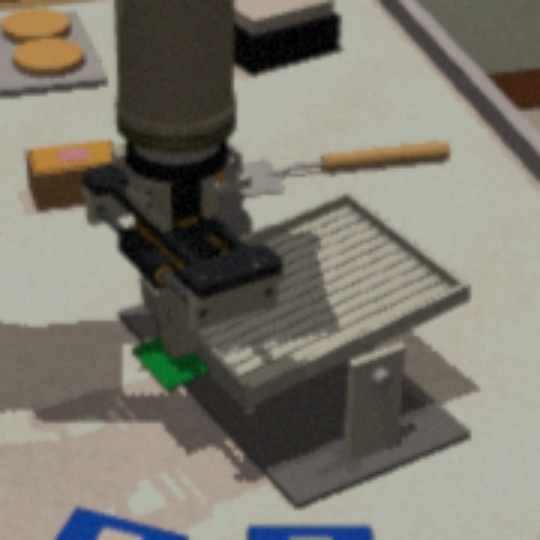

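```bash
python3 -m handwheel '0 0 -.01 0 0 0;0 0 -.02 0 0 0;0 0 -.027 0 0 0;0 0 -.027 0 0 0'
```

```text
t: 10.3
tool_pos: [0.4571, -0.0382, 0.0526]
orientation: [3.115, 0.41, -0.004]
force: [-7.7, -3.8, 2.6]
opening: 0.0003
```

```bash
python3 -m handwheel '-.006 -.002 -.003 0 0 0;-.01 -.003 -.006 0 0 0;-.01 -.003 -.01 0 0 0;-.01 -.003 -.01 0 0 0'; python3 look.py s5; python3 - <<'E'
from h import *
p,d,K,T=cam('scene');cv2.imwrite('pics/sc5.png',cv2.resize(p[130:290,240:420][:,:,::-1],None,fx=4,fy=4))
E
```

```text
t: 10.7
tool_pos: [0.4567, -0.0385, 0.0508]
orientation: [3.115, 0.41, 0.005]
force: [2.5, 1.3, 4.8]
opening: 0.0008
```

View pics/s5.png

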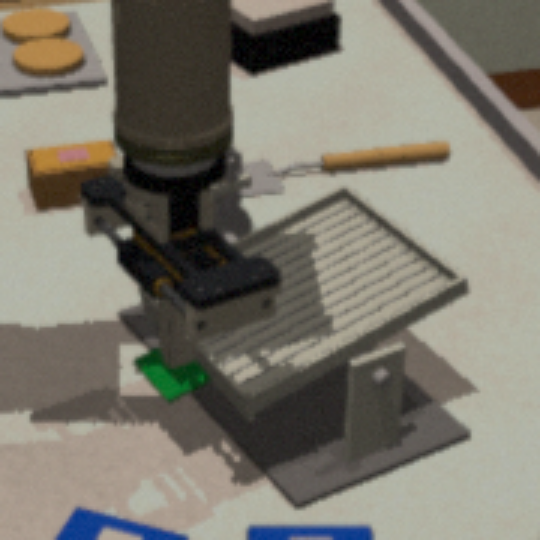

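```bash
cat > tilt.py <<'E'
from h import *
o=np.array([.5708,-.0064]);y=.276;ex=np.array([np.cos(y),np.sin(y)]);ey=np.array([-np.sin(y),np.cos(y)])
p,d,K,T=cam('side')
P=cloud(d,K,T,np.ones(d.shape,bool));q=P[:,:2]-o;a,b=q@ex,q@ey
k=(a>-.06)&(a<.085)&(b>-.07)&(b<.03)&(P[:,2]>.05)&(P[:,2]<.17)
A=np.stack([a,b,np.ones_like(a)],1)[k];z=P[k,2]
for _ in range(4):
    c=np.linalg.lstsq(A,z,rcond=None)[0];r=z-A@c;m=abs(r)<2*r.std();A,z=A[m],z[m]
print('tilt',np.arctan(c[0]),'side slope',c[1],'z0',c[2],'n',len(z),'sd',r.std(),'t',robot.read_state()['t'])
E
python3 tilt.py
```

```text
tilt 0.20034913222231251 side slope -0.0001947660335744894 z0 0.09830963023932121 n 1297 sd 0.0012476200238983853 t 10.85
```

```bash
python3 - <<'E'
from h import *
np.set_printoptions(precision=4,suppress=True)
o=np.array([.5708,-.0064]);y=.276;ex=np.array([np.cos(y),np.sin(y)]);ey=np.array([-np.sin(y),np.cos(y)])
for c in ['side','scene']:
    p,d,K,T=cam(c);a=p.astype(int)
    g=(a[:,:,1]>1.5*a[:,:,0])&(a[:,:,1]>1.5*a[:,:,2])&(a[:,:,1]>40)
    P=cloud(d,K,T,g);q=P[:,:2]-o;X=np.c_[q@ex,q@ey,P[:,2]]
    X=X[(abs(X[:,0]+.12)<.05)&(abs(X[:,1])<.05)]
    print(c,len(X));print(X[::max(1,len(X)//25)])
s=robot.read_state();q=s['tool_pos'][:2]-o;print(q@ex,q@ey,s['tool_pos'][2],s['force'])
E
```

```text
side 220
[[-0.1234  0.0272  0.0693]
 [-0.1257  0.0233  0.0666]
 [-0.1287  0.0127  0.0715]
 [-0.1287  0.0129  0.0684]
 [-0.135   0.0113  0.0689]
 [-0.1078 -0.0083  0.0711]
 [-0.1331  0.0099  0.0662]
 [-0.1162 -0.0087  0.0716]
 [-0.1426  0.0074  0.0685]
 [-0.1254 -0.0007  0.0671]
 [-0.1115 -0.0146  0.0707]
 [-0.1343  0.0029  0.0652]
 [-0.1203 -0.0108  0.0687]
 [-0.1439  0.0052  0.0645]
 [-0.1301 -0.0091  0.0684]
 [-0.1166 -0.0234  0.0725]
 [-0.1405 -0.0083  0.0691]
 [-0.1234 -0.0163  0.0676]
 [-0.11   -0.0305  0.0717]
 [-0.1333 -0.0147  0.0675]
 [-0.121  -0.0309  0.0733]
 [-0.1373 -0.0121  0.0644]
 [-0.1236 -0.0259  0.0681]
 [-0.1403 -0.0176  0.0663]
 [-0.1267 -0.0314  0.0701]
 [-0.1379 -0.0275  0.069 ]
 [-0.1432 -0.0274  0.0681]
 [-0.14   -0.0312  0.0664]]
scene 3
[[-0.1239 -0.0169  0.0725]
 [-0.1244 -0.0224  0.0737]
 [-0.1194 -0.0183  0.0716]]
-0.11887663543717303 0.00016022129830741265 0.05062988045495425 [2.134  1.7996 4.617 ]
```

View pics/sc5.png

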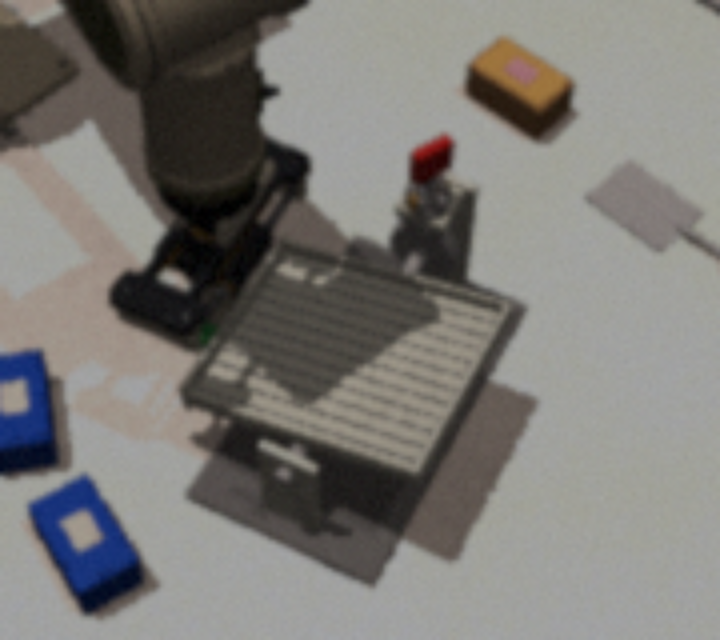

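The tab surface reads about 0.070 with the TCP at 0.051, and the tilt is 0.20. So the real contact is about 19 mm above the TCP, and I'll press further.

```bash
python3 -m handwheel '.003 .001 -.015 0 0 0;.006 .002 -.03 0 0 0;.009 .003 -.04 0 0 0;.009 .003 -.04 0 0 0;.009 .003 -.04 0 0 0';python3 tilt.py
```

```text
t: 11.45
tool_pos: [0.4568, -0.0382, 0.0371]
orientation: [3.114, 0.41, -0.004]
force: [-3.3, -4.1, -0.6]
opening: 0.0009
tilt 0.32691916479124955 side slope -0.006689389047180139 z0 0.09894698879611173 n 1387 sd 0.0013721891180328613 t 11.5
```

```bash
python3 -m handwheel '-.004 0 -.008 0 0 0;-.005 0 -.016 0 0 0;-.005 0 -.02 0 0 0;-.005 0 -.02 0 0 0';python3 tilt.py
```

```text
t: 11.9
tool_pos: [0.4572, -0.0379, 0.0328]
orientation: [3.114, 0.41, 0.002]
force: [-4.8, -1.5, 8.2]
opening: 0.0006
tilt 0.3576833468357581 side slope -0.005048783255735448 z0 0.09936644687097212 n 1461 sd 0.001489343597658344 t 11.95
```

The tray is at the stop. I'll back out and up, then go to the knob.

```bash
python3 -m handwheel '-.01 -.003 .02 0 0 0;-.02 -.005 .1 0 0 0;-.02 -.005 .25 0 0 0;-.02 -.005 .4 0 0 0; -.02 -.005 .6 0 0 .1'; python3 -m handwheel '0 0 .15 0 0 .19;0.1 .17 .2 0 0 .38;.2 .35 .2 0 0 .57;.274 .557 .2 0 0 .76;.274 .557 .2 0 0 .95' 0;python3 -m handwheel '0 0 0 0 0 .1;0 0 0 0 0 .3;0 0 0 0 0 .3;0 0 0 0 0 .3';python3 tilt.py
sed -i 's/295\]/270]/;s/345:/370:/' red.py; python3 red.py
```

```text
t: 12.45
tool_pos: [0.4496, -0.0387, 0.2029]
orientation: [-3.095, -0.533, 0.002]
force: [1.5, -1.6, 0.2]
opening: 0.0005
t: 12.95
tool_pos: [0.5333, 0.1307, 0.2621]
orientation: [-2.683, -1.633, -0.002]
force: [-0.2, -0.7, 1.2]
opening: 0.0361
t: 13.35
tool_pos: [0.5326, 0.128, 0.2619]
orientation: [-2.483, -1.924, -0.0]
force: [0.9, -0.1, 0.2]
opening: 0.0463
tilt 0.3551362777926767 side slope -0.0022979265561159645 z0 0.09949217005980494 n 1655 sd 0.0014773776664506288 t 13.4
[324.3361 209.501 ] [318 190  14  40 485] ztop 0.2158015895469543
483 482 ((0.5338931679725647, 0.12377071380615234), (0.03468681126832962, 0.01122218742966652), 75.36944580078125)
13.45 [0.5327 0.1277 0.262 ] toolx angle 75.53032315363633
rims ((0.5799959897994995, 0.0423230305314064), (0.10162901133298874, 0.24852673709392548), 16.268360137939453) 1472
```

```bash
python3 -m handwheel '.004 -.013 0 0 0 0;.004 -.013 -.1 0 0 0;.004 -.013 -.2 0 0 0;.004 -.013 -.26 0 0 0;.004 -.013 -.26 0 0 0' 0 45;python3 -m handwheel '0 0 0 0 0 0;0 0 0 0 0 0;0 0 0 0 0 0;0 0 0 0 0 0;0 0 0 0 0 0' 1 45;python3 -m handwheel '0 0 0 0 0 0;0 0 0 0 0 0;0 0 .01 0 0 0;0 0 .02 0 0 0;0 0 .02 0 0 0' 1 45
```

```text
t: 13.95
tool_pos: [0.5319, 0.1231, 0.1805]
orientation: [-2.479, -1.925, 0.008]
force: [-1.1, 0.0, 0.9]
opening: 0.0465
t: 14.45
tool_pos: [0.5347, 0.1239, 0.1848]
orientation: [2.479, 1.928, 0.002]
force: [6.3, -1.2, -0.0]
opening: 0.0113
t: 14.95
tool_pos: [0.5344, 0.1238, 0.189]
orientation: [2.48, 1.928, 0.0]
force: [9.0, -0.3, -9.1]
opening: 0.011
```

```bash
python3 -m handwheel '0 0 .005 0 0 -.17;0 0 .005 0 0 -.34;0 0 .005 0 0 -.51;0 0 .005 0 0 -.68;0 0 .005 0 0 -.85';python3 -m handwheel '0 0 0 0 0 -.16;0 0 0 0 0 -.33;0 0 0 0 0 -.483;0 0 0 0 0 -.483;0 0 0 0 0 -.483'; python3 - <<'E'
from h import *
s=robot.read_state();x=R.from_rotvec(s['orientation']).as_matrix()[:,0];print(s['t'],s['tool_pos'],'toolx angle',np.degrees(np.arctan2(x[1],x[0])),s['wrist_torque'])
E
```

```text
t: 15.45
tool_pos: [0.5346, 0.1236, 0.1901]
orientation: [2.977, 1.001, 0.001]
force: [10.4, -0.9, -10.0]
opening: 0.0109
t: 15.95
tool_pos: [0.5347, 0.1235, 0.1901]
orientation: [3.111, 0.429, 0.001]
force: [10.4, -1.0, -9.5]
opening: 0.011
15.95 [0.53469874 0.12346116 0.1901116 ] toolx angle 15.717645964064468 [-0.1564524  -1.91820749 -0.03414294]
```

Now I'll lower it home.

```bash
python3 -m handwheel '0 0 -.015 0 0 0;0 0 -.03 0 0 0;0 0 -.045 0 0 0;0 0 -.055 0 0 0;0 0 -.057 0 0 0'; python3 -m handwheel '0 0 0 0 0 0;0 0 0 0 0 0;0 0 0 0 0 0;0 0 0 0 0 0;0 0 0 0 0 0' 0; python3 -m handwheel '0 0 .1 0 0 0;0 0 .3 0 0 0;0 0 .3 0 0 0;0 0 .3 0 0 0' 0; python3 red.py; python3 tilt.py
```

```text
t: 16.45
tool_pos: [0.5352, 0.1236, 0.175]
orientation: [3.111, 0.43, 0.004]
force: [6.1, -2.5, 3.5]
opening: 0.0112
t: 16.95
tool_pos: [0.5337, 0.124, 0.1741]
orientation: [-3.112, -0.431, 0.001]
force: [0.0, -0.1, -0.1]
opening: 0.0447
t: 17.35
tool_pos: [0.5356, 0.1242, 0.2675]
orientation: [-3.112, -0.431, -0.009]
force: [0.6, 0.9, -1.1]
opening: 0.0464
[321.4668 202.7963] [316 185  12  37 437] ztop 0.20602716145212302
434 434 ((0.5341858267784119, 0.1233934760093689), (0.03416361287236214, 0.010228442028164864), 15.601720809936523)
17.4 [0.5345 0.124  0.265 ] toolx angle 15.76065517590829
rims ((0.5845536589622498, 0.02723579853773117), (0.10319115966558456, 0.2718774974346161), 13.355317115783691) 7384
tilt 0.35628495924744996 side slope -0.0020544316932809836 z0 0.09946570440455249 n 1633 sd 0.001423428274139742 t 17.45
```

The plunger is home (top at 0.2060) and the tray is locked at 0.356. Next is the brownie pack.

```bash
python3 -m handwheel '-.04 -.16 .05 0 0 -.19;-.08 -.33 .05 0 0 -.38;-.12 -.5 .05 0 0 -.55;-.127 -.67 .05 0 0 -.55;-.127 -.83 .05 0 0 -.55' -1 25; python3 -m handwheel '-.04 -.16 0 0 0 0;-.08 -.33 0 0 0 0;-.127 -.5 0 0 0 0;-.127 -.67 0 0 0 0;-.127 -.8 0 0 0 0' -1;python3 -m handwheel '0 0 0 0 0 0;0 0 0 0 0 0'; cat > pack.py <<'E'
from h import *
import sys
np.set_printoptions(precision=4,suppress=True)
p,d,K,T=cam('wrist');cv2.imwrite('pics/%s.png'%sys.argv[1],p[:,:,::-1])
P=cloud(d,K,T,np.ones(d.shape,bool))
k=(P[:,2]>.037)&(P[:,2]<.055)&(abs(P[:,0]-.457)<.07)&(abs(P[:,1]+.364)<.06)
Q=P[k];print('top',np.median(Q[:,2]),cv2.minAreaRect(np.ascontiguousarray(Q[:,:2],np.float32)),Q.mean(0),len(Q))
s=robot.read_state();x=R.from_rotvec(s['orientation']).as_matrix()[:,0];print(s['t'],s['tool_pos'],'toolx angle',np.degrees(np.arctan2(x[1],x[0])))
E
python3 pack.py w6
```

```text
t: 17.95
tool_pos: [0.4943, -0.1211, 0.2771]
orientation: [-3.131, 0.246, 0.005]
force: [1.0, -0.3, -0.7]
opening: 0.0821
t: 18.45
tool_pos: [0.4562, -0.3614, 0.2767]
orientation: [-3.13, 0.248, 0.004]
force: [0.7, -0.5, 1.1]
opening: 0.0928
t: 18.65
tool_pos: [0.4567, -0.3598, 0.2763]
orientation: [-3.128, 0.249, 0.006]
force: [-0.4, 0.1, 0.4]
opening: 0.093
top 0.045287171388282754 ((0.45954224467277527, -0.36185455322265625), (0.053992364555597305, 0.08878476172685623), 81.37382507324219) [ 0.4612 -0.362   0.0452] 2150
18.7 [ 0.4572 -0.3589  0.2771] toolx angle -9.02488202445646
```

View pics/w6.png

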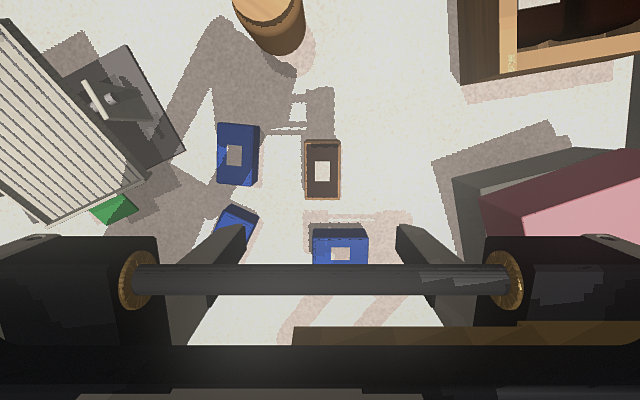

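```bash
python3 -m handwheel '.008 -.01 -.15 0 0 0;.008 -.01 -.31 0 0 0;.008 -.01 -.46 0 0 0;.008 -.01 -.62 0 0 0;.008 -.01 -.77 0 0 0'; python3 -m handwheel '0 0 -.06 0 0 0;0 0 -.1 0 0 0;0 0 -.113 0 0 0;0 0 -.113 0 0 0;0 0 -.113 0 0 0'; python3 - <<'E'
from h import *
p,d,K,T=cam('side');cv2.imwrite('pics/s7.png',cv2.resize(p[240:400,240:420][:,:,::-1],None,fx=4,fy=4))
E
```

```text
t: 19.2
tool_pos: [0.4603, -0.3603, 0.0462]
orientation: [-3.132, 0.243, 0.0]
force: [0.6, -0.1, -0.2]
opening: 0.0929
t: 19.7
tool_pos: [0.4615, -0.3634, 0.0164]
orientation: [3.13, -0.245, 0.004]
force: [0.8, 0.1, 0.5]
opening: 0.0926
```

View pics/s7.png

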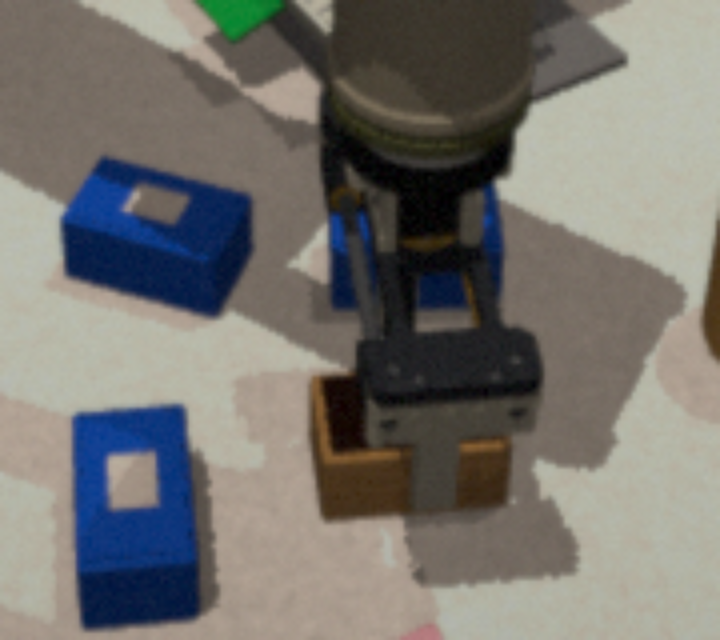

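```bash
python3 -m handwheel '0 0 -.02 0 0 0;0 0 -.02 0 0 0;0 0 -.02 0 0 0;0 0 -.02 0 0 0;0 0 -.02 0 0 0' 1 25; python3 -m handwheel '0 0 0 0 0 0;0 0 0 0 0 0;0 0 0 0 0 0;0 0 0 0 0 0' ; python3 -m handwheel '0 0 .1 0 0 0;0 0 .2 0 0 0;0 0 .35 0 0 0;0 0 .5 0 0 0;0 0 .65 0 0 0'
```

```text
t: 20.25
tool_pos: [0.4602, -0.3628, 0.0085]
orientation: [3.132, -0.246, 0.0]
force: [-0.2, 0.0, 0.0]
opening: 0.0576
t: 20.65
tool_pos: [0.4603, -0.3628, 0.0085]
orientation: [3.132, -0.246, 0.0]
force: [-0.8, 1.1, 0.2]
opening: 0.0535
t: 21.15
tool_pos: [0.4598, -0.3623, 0.2046]
orientation: [-3.131, 0.246, 0.001]
force: [0.6, -0.9, -1.4]
opening: 0.0536
```

```bash
cat > tgt.py <<'E'
from h import *
import sys
np.set_printoptions(precision=4,suppress=True)
X,Y,H=map(float,sys.argv[1:4]);th=.355
o=np.array([.5708,-.0064,.085]);y=.276
ex=np.array([np.cos(y),np.sin(y),0]);ey=np.array([-np.sin(y),np.cos(y),0]);ez=np.array([0,0,1.])
xt=np.cos(th)*ex+np.sin(th)*ez;zt=-np.sin(th)*ex+np.cos(th)*ez
P=o+(X+.001)*xt+Y*ey+(.015+H+.0085)*zt
M=np.stack([xt,-ey,-zt],1)
s=robot.read_state();C=R.from_rotvec(s['orientation']).as_matrix()
rv=R.from_matrix(M@C.T).as_rotvec()
print('tgt',P,'shift share',(P-s['tool_pos'])/.3,'turn share',rv/(np.pi/4))
L=s['tool_pos']-o; print('now local',L@xt-.001,L@ey,L@zt-.0235,'t',s['t'],s['force'])
E
python3 tgt.py -.05 0 .06
```

```text
tgt [ 0.4987 -0.0268  0.1463] shift share [ 0.1296  1.1184 -0.1946] turn share [ 0.0266 -0.4558  0.5452]
now local -0.15051957050920792 -0.3122133240927079 0.15953287506565714 t 21.15 [ 0.5642 -0.8605 -1.402 ]
```

```bash
python3 -m handwheel '.03 .15 0 0 -.1 .13;.06 .31 0 0 -.2 .26;.1 .46 0 0 -.3 .4;.13 .61 0 .03 -.456 .545;.13 .76 0 .03 -.456 .545'; python3 -m handwheel '0 .1 0 0 0 0;0 .2 0 0 0 0; 0 .3 0 0 0 0;0 .3 0 0 0 0'; python3 tgt.py -.05 0 .04
```

```text
t: 21.65
tool_pos: [0.4983, -0.1334, 0.202]
orientation: [-3.011, -0.422, -0.545]
force: [1.2, 0.2, -1.0]
opening: 0.0538
t: 22.05
tool_pos: [0.4987, -0.0416, 0.2032]
orientation: [-3.012, -0.423, -0.541]
force: [0.7, -1.6, -1.9]
opening: 0.0535
tgt [ 0.5054 -0.0249  0.1275] shift share [ 0.0221  0.0557 -0.2522] turn share [-0.0042  0.0003 -0.0046]
now local -0.033939510565639854 -0.01426354937618193 0.11473987765230004 t 22.05 [ 0.7069 -1.5946 -1.8605]
```

```bash
python3 -m handwheel '.022 .056 0 0 0 0;.022 .056 -.1 0 0 0;.022 .056 -.2 0 0 0;.022 .056 -.252 0 0 0;.022 .056 -.252 0 0 0'; python3 tgt.py -.05 0 .01; python3 look.py s8
```

```text
t: 22.55
tool_pos: [0.5034, -0.0279, 0.1241]
orientation: [-3.014, -0.417, -0.533]
force: [-0.1, 0.3, -2.0]
opening: 0.0541
tgt [ 0.5154 -0.0221  0.0994] shift share [ 0.0399  0.0192 -0.0823] turn share [-0.0048 -0.007   0.    ]
now local -0.05369425225254167 -0.0022886782516113578 0.03768623054482681 t 22.55 [-0.1207  0.3041 -2.0156]
```

View pics/s8.png

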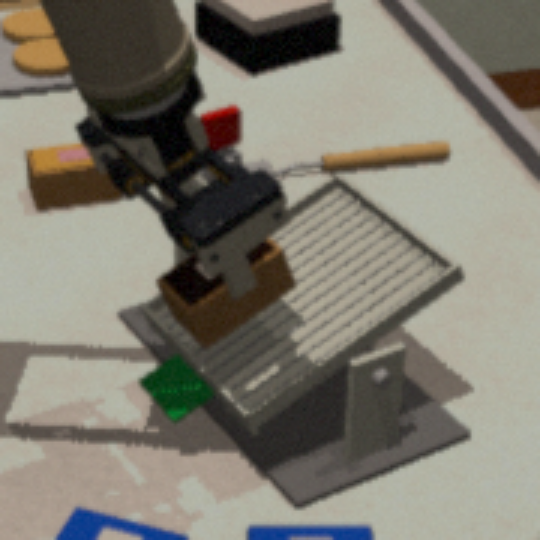

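```bash
python3 -m handwheel '0 0 0 0 0 0;0 0 0 0 0 0'; python3 tgt.py -.046 0 .008
```

```text
t: 22.8
tool_pos: [0.5069, -0.0285, 0.1297]
orientation: [-3.014, -0.418, -0.546]
force: [-0.3, 0.2, -1.9]
opening: 0.0536
tgt [ 0.5197 -0.0209  0.0989] shift share [ 0.0426  0.0255 -0.1025] turn share [-0.0021  0.0037  0.0003]
now local -0.048790285654155 -0.003891253499632865 0.04184422055426803 t 22.8 [-0.2922  0.1977 -1.8514]
```

```bash
python3 -m handwheel '.015 .01 -.03 0 0 0;.03 .02 -.07 0 0 0;.043 .025 -.1 0 0 0;.043 .025 -.1 0 0 0;.043 .025 -.1 0 0 0'; python3 tgt.py -.046 0 .001; python3 - <<'E'
from h import *
p,d,K,T=cam('side');cv2.imwrite('pics/s9.png',cv2.resize(p[170:260,270:380][:,:,::-1],None,fx=6,fy=6))
E
```

```text
t: 23.3
tool_pos: [0.5186, -0.0202, 0.0976]
orientation: [-3.014, -0.419, -0.541]
force: [0.3, -0.5, -2.1]
opening: 0.0538
tgt [ 0.522  -0.0202  0.0923] shift share [ 0.0112  0.     -0.0175] turn share [-0.0033 -0.0003 -0.0007]
now local -0.04722060654579783 0.000908521342917948 0.007053238294563481 t 23.3 [ 0.2803 -0.4694 -2.0933]
```

View pics/s9.png

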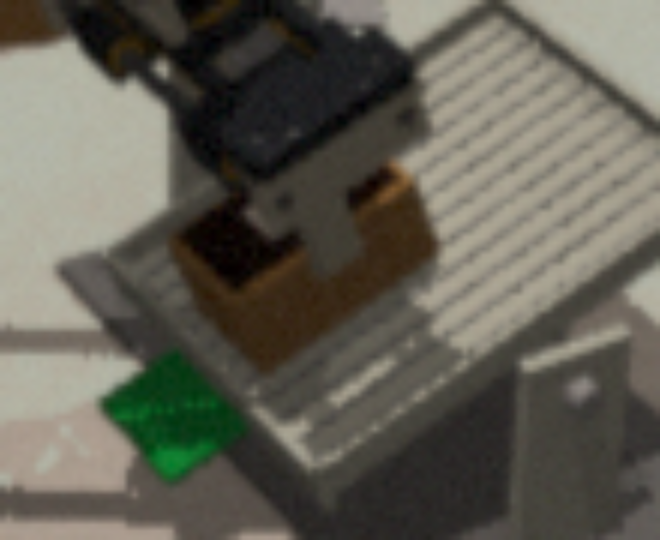

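```bash
python3 -m handwheel '.003 .001 -.008 0 0 0;.006 .002 -.016 0 0 0;.007 .002 -.02 0 0 0;.007 .002 -.02 0 0 0'; python3 tgt.py -.046 0 0;  python3 -m handwheel '.001 0 -.003 0 0 0;.001 0 -.003 0 0 0;.001 0 -.003 0 0 0'; python3 tgt.py -.046 0 0
```

```text
t: 23.75
tool_pos: [0.5207, -0.0198, 0.0916]
orientation: [-3.014, -0.418, -0.541]
force: [0.6, 0.5, -2.2]
opening: 0.0538
tgt [ 0.5223 -0.0201  0.0914] shift share [ 0.0055 -0.001  -0.0006] turn share [-0.0032  0.0002 -0.0001]
now local -0.047349234035891884 0.0007319997811844962 0.0006986198529290791 t 23.75 [ 0.624   0.4543 -2.1541]
t: 24.05
tool_pos: [0.5212, -0.0199, 0.0911]
orientation: [-3.014, -0.418, -0.542]
force: [-1.6, 0.5, -0.8]
opening: 0.0537
tgt [ 0.5223 -0.0201  0.0914] shift share [ 0.0037 -0.0008  0.0011] turn share [-0.003   0.0008 -0.0001]
now local -0.047063480453767556 0.0005368616077839665 4.553125296456392e-05 t 24.05 [-1.6085  0.5018 -0.8113]
```

```bash
python3 -m handwheel '-.005 -.0015 -.004 0 0 0;-.01 -.003 -.006 0 0 0;-.015 -.0043 -.008 0 0 0;-.018 -.005 -.009 0 0 0;-.018 -.005 -.009 0 0 0'; python3 tgt.py -.055 0 0;  python3 -m handwheel '-.003 -.001 -.001 0 0 0;-.006 -.002 -.0023 0 0 0;-.006 -.002 -.0023 0 0 0'; python3 tgt.py -.055 0 0
```

```text
t: 24.55
tool_pos: [0.5163, -0.0216, 0.089]
orientation: [-3.014, -0.418, -0.544]
force: [0.2, -1.2, 5.3]
opening: 0.0535
tgt [ 0.5142 -0.0224  0.0883] shift share [-0.0068 -0.0027 -0.0024] turn share [-0.0025  0.0025  0.0001]
now local -0.052698026398333764 0.00023552400321605798 -9.006342067946829e-05 t 24.55 [ 0.2332 -1.1579  5.3009]
t: 24.85
tool_pos: [0.5146, -0.0221, 0.0884]
orientation: [-3.014, -0.418, -0.544]
force: [0.2, 0.5, 6.4]
opening: 0.0539
tgt [ 0.5142 -0.0224  0.0883] shift share [-0.0012 -0.001  -0.0003] turn share [-0.0027  0.0027  0.    ]
now local -0.05457350951026832 0.00019604671415686267 -5.806712211242279e-05 t 24.85 [0.2445 0.5168 6.3751]
```

```bash
python3 -m handwheel '-.003 -.001 -.001 0 0 0;-.006 -.002 -.0023 0 0 0;-.006 -.002 -.0023 0 0 0'; python3 tgt.py -.055 0 0;  python3 - <<'E'
from h import *
p,d,K,T=cam('side');cv2.imwrite('pics/s10.png',cv2.resize(p[170:260,270:380][:,:,::-1],None,fx=6,fy=6))
E
```

```text
t: 25.15
tool_pos: [0.5132, -0.0226, 0.0879]
orientation: [-3.014, -0.418, -0.546]
force: [4.2, 2.8, 5.5]
opening: 0.0539
tgt [ 0.5142 -0.0224  0.0883] shift share [0.0033 0.0006 0.0012] turn share [-0.0031  0.004   0.0005]
now local -0.05605648996479477 8.539588959170602e-05 2.258964070327857e-05 t 25.15 [4.2138 2.8433 5.4941]
```

View pics/s10.png

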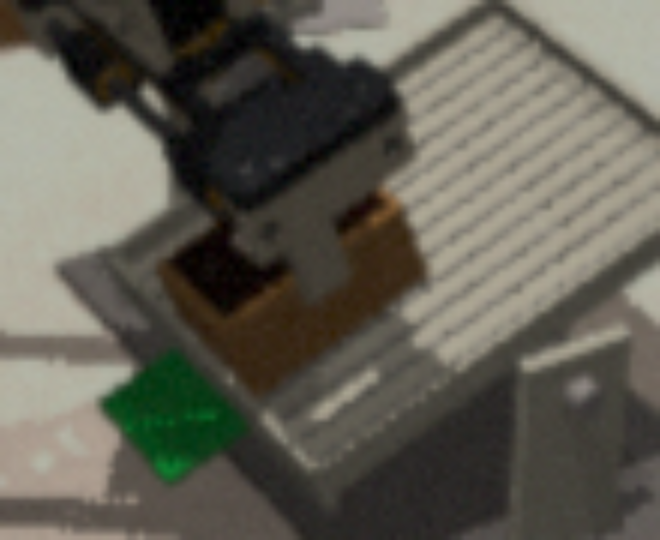

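The lip contact shows in the force, so I'll release and retreat along the tray normal.

```bash
python3 -m handwheel '0 0 0 0 0 0;0 0 0 0 0 0;0 0 0 0 0 0;0 0 0 0 0 0;0 0 0 0 0 0' -.6; python3 -m handwheel '-.03 -.009 .085 0 0 0;-.08 -.023 .225 0 0 0;-.13 -.038 .375 0 0 0;-.18 -.052 .52 0 0 0;-.2 -.057 .57 0 0 0'; python3 -m handwheel '-.1 -.1 .15 0 0 0;-.3 -.1 .15 0 0 0;-.3 -.1 .15 0 0 0;-.3 -.1 .15 0 0 0'; python3 tilt.py; python3 - <<'E'
from h import *
np.set_printoptions(precision=4,suppress=True)
th=.355;o=np.array([.5708,-.0064,.085]);y=.276
ex=np.array([np.cos(y),np.sin(y),0]);ey=np.array([-np.sin(y),np.cos(y),0]);ez=np.array([0,0,1.])
M=np.stack([np.cos(th)*ex+np.sin(th)*ez,ey,-np.sin(th)*ex+np.cos(th)*ez],1)
for c in ['side','scene']:
    p,d,K,T=cam(c);L=(cloud(d,K,T,np.ones(d.shape,bool))-o)@M;L[:,2]-=.015
    k=(abs(L[:,0])<.11)&(abs(L[:,1])<.07)&(L[:,2]>.035)&(L[:,2]<.06);Q=L[k]
    A=np.c_[Q[:,:2],np.ones(len(Q))]
    print(c,len(Q),np.median(Q[:,2]),cv2.minAreaRect(np.ascontiguousarray(Q[:,:2],np.float32)),np.linalg.lstsq(A,Q[:,2],rcond=None)[0])
    cv2.imwrite(f'pics/end_{c}.png',cv2.resize((p[110:290,230:410] if c=='side' else p[120:300,230:410])[:,:,::-1],None,fx=3,fy=3))
    a=p.astype(int);r=(a[:,:,0]>60)&(a[:,:,0]>2.2*a[:,:,1])&(a[:,:,0]>2.2*a[:,:,2])
    P=cloud(d,K,T,r);P=P[np.linalg.norm(P[:,:2]-[.534,.124],axis=1)<.03]
    if len(P):print('knob top',P[:,2].max(),np.percentile(P[:,2],95),len(P))
    for q in ('blondie_pack','cookie_jar','spatula'):
        for x in robot.tip_of(c,q)[:1]:print(q,x['conf'],onplane(K,T,*x['at'],0))
E
```

```text
t: 25.7
tool_pos: [0.5118, -0.0225, 0.0864]
orientation: [-3.014, -0.418, -0.541]
force: [0.5, 1.3, -0.7]
opening: 0.0744
t: 26.2
tool_pos: [0.453, -0.0405, 0.2638]
orientation: [-3.016, -0.419, -0.553]
force: [0.8, -0.4, 0.4]
opening: 0.0746
t: 26.6
tool_pos: [0.3659, -0.0727, 0.3037]
orientation: [-3.013, -0.415, -0.534]
force: [0.8, -0.7, 0.3]
opening: 0.0743
tilt 0.3499272680868874 side slope -0.0020103594273116338 z0 0.10004368107147639 n 1470 sd 0.002529912668210732 t 26.65
side 676 0.043631490112827735 ((-0.057671498507261276, -0.001674741506576538), (0.060542989522218704, 0.09024296700954437), 89.673828125) [0.0076 0.0424 0.0439]
knob top 0.20503043816670996 0.2033409199279641 128
blondie_pack 0.75 [0.4473 0.3573 0.    ]
cookie_jar 0.89 [ 0.6719 -0.3368  0.    ]
spatula 0.97 [0.7069 0.3404 0.    ]
scene 375 0.043903433850358276 ((-0.054146263748407364, -0.0027574002742767334), (0.09306532144546509, 0.0574643649160862), 0.6929247975349426) [-0.0178  0.0237  0.0427]
knob top 0.20859998057469964 0.20773554578990552 30
blondie_pack 0.57 [0.4543 0.3601 0.    ]
cookie_jar 0.63 [ 0.68   -0.3358  0.    ]
spatula 0.69 [0.7182 0.3415 0.    ]
```

View pics/end_side.png

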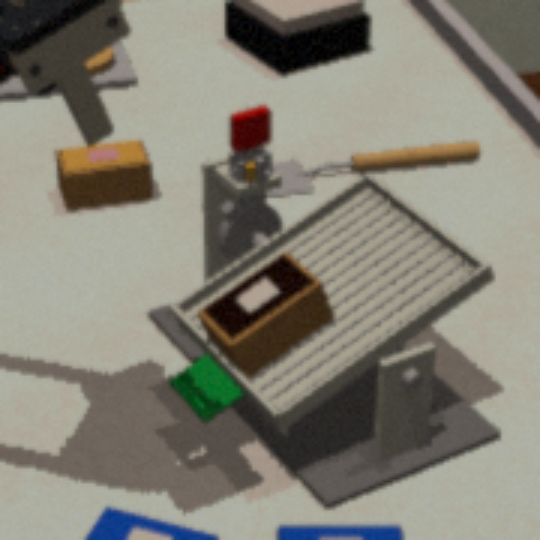

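View pics/end_scene.png

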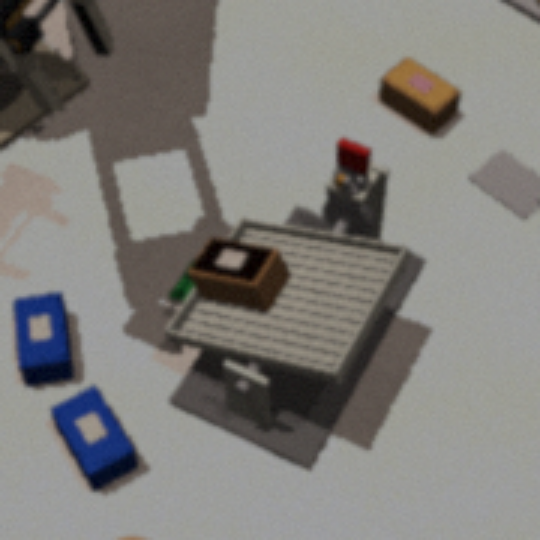

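The pack is flat, square and against the lip. The blondie sits at the same pixels as in the first picture (side columns 249–280, rows 157–178), so it has not moved. I'll hand in.

```bash
python3 -c "
from plant import robot
print(robot.read_state()['t']);print(robot.close_job())"
```

```text
27.05
the job is handed in; nothing more can be done
None
```

I did the whole job in order and handed it in at 27.05 s. It reports no verdict, so what follows is from my own measurements.

- **Plunger and tray:** I pulled the plunger up and parked it in its notch (knob up 9.8 mm, turned 60°). I then pressed the tray to its stop and turned the knob back so the plunger dropped home (knob top at 0.206 m, as at the start).
- **Last tray reading:** the tilt was about 0.35 rad.
- **Brownie pack:** it lies flat and square against the front lip. Its centre is at x about -0.054 to -0.058 m and y about -0.002 m in the tray frame. Its top face is 44 mm above the floor, where 45 mm is expected.
- **Gripper:** it was well clear of everything at hand-in.
- **Bystanders:** the cookie jar and spatula read within about 1 cm of their first readings, apart from an 18 mm difference for the spatula between side-camera readings, whose first one was partly hidden by the gripper.

Two checks disagreed:
- **Blondie pack:** the network's position read 12–24 mm off its first reading. I judge it unmoved because the pixels match the first picture and the arm never went near it.
- **Shut fingers on the tab:** they touched it about 19 mm above where the reported tool point put their tips. The first press therefore reached only 0.20 rad, and I pressed further until the camera showed the stop.

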